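# Make up the joining kit and the glaze-test kit on their boards

### The job

Make up the two class kits on their plywood kit boards. On the larger board, for joining clay: stand the bigger jar (slip) in the round cut-out, lay the wooden rib in the oblong cut-out and the needle tool in the long narrow one. On the smaller board, for glaze tests: stand the smaller jar (glaze) in the round cut-out and lay the square test tile in the square one; everything must sit fully down inside its cut-out, the jars upright on their bases, and the little white pot among the stock stays where it is.

Things in the scene. Friction and masses are not known exactly. Their poses are not given: they have to be found in the camera images.
- joining_board: Larger plywood board, fixed, 150 (x) by 210 (y) by 12 mm high, origin centre of its underside, z up. Cut-outs 5 mm deep (cork floor z = 7 mm, face z = 12 mm), centres (x, y) in mm: round, 70 across, for the slip jar, (-26, 60); oblong, 66 (x) by 106 (y), for the rib, (-22, -42); narrow, 24 (x) by 166 (y), for the needle tool, (52, 0). Flat brass plate near the round one.
- glaze_board: Smaller plywood board, fixed, 110 (x) by 200 (y) by 12 mm high, origin centre of its underside, z up. Cut-outs 5 mm deep (cork floor z = 7 mm, face z = 12 mm), centres (x, y) in mm: round, 62 across, for the glaze jar, (0, 50); square, 66 by 66, for the tile, (0, -46). Flat brass plate near the round one.
- slip_jar: Bigger screw-lid jar (white, red lid), a standing cylinder 58 mm across and 70 mm high, 0.11 kg, lid fixed. Origin: centre of its underside, z up.
- glaze_jar: Smaller screw-lid jar (green, white lid), a standing cylinder 50 mm across and 56 mm high, 0.11 kg, lid fixed. Origin: centre of its underside, z up.
- needle: Needle tool lying flat, 150 mm long, 15 g: light blue handle 10 mm wide and 10 mm high from y = -25 to +75 mm, thin steel needle from y = -25 to -75 mm. Origin: middle of the whole length, at the underside; y from the point to the butt of the handle. Grip it across x on the handle, about y = +20 mm. May lie either way round in its cut-out.
- rib: Flat pointed-oval wooden throwing rib, 52 mm wide (x) at the middle, 91 mm long (y), 9 mm thick, 25 g. Origin: centre of its underside, z up. Grip it across x at the middle. It may lie either way round.
- tile: Square glazed test tile, 50 x 50 mm, 9 mm thick, 50 g, lying flat. Origin: centre of its underside; x and y along its edges, z up.
- small_pot: Little round white pot, empty, 63 mm across and 55 mm high, a bystander among the stock: not to be moved. Origin: centre of its underside.
Mind the look-alikes: they are no part of the job. What is shaped like the tile but turquoise is not meant.

How it is judged:
By the outcome, as a careful person would: the job done as asked, in the order asked, and still so for the second after the job is handed in, with the robot touching nothing.
It also fails if it takes over 115 s, if anything falls off the work surface, if the arm or the gripper's body presses on something with over 40 N, if the wrist force passes 120 N, or if a joint passes its speed limit or range.

### The arm

A 6-joint arm with a two-finger parallel gripper is mounted at the origin on a cart in front of the work surface, level with it; the furniture and walls round the work are solid. World frame = base frame: x ahead of the robot, y to its left, z up, the work surface at z = 0. Lengths are in m, angles in rad, forces in N, time in s.
With the tool pointing down it reaches from about 0.35 to 0.85 m from the base axis. Payload 8.1 kg.
Tool frame: the origin (TCP) lies on the mounting face of the last link; the fingertips stand 186 mm ahead of it and the grasp point (between the pads) lies 167 mm ahead of it (robot.finger_overhang is the distance from the TCP to the fingertips, in m); z points along the fingers, y is the line along which they close (so a half turn about z gives the same grasp; the last joint's range is limited). The gripper opens to 93 mm and grips with 3 to 60 N. Pads are 15 mm wide; open, the fingers measure 128 mm over their backs; the gripper's body (75 mm by 188 mm) begins 65 mm behind the grasp point.
Start: joints at [-1.287, 0.13, 1.488, -0, 1.523, -0.085], TCP at [0.216, -0.56, 0.405] pointing down, gripper open.
Joint ranges: [-2.96, 2.96], [-0.89, 2.26], [0.02, 2.5], [-1.34, 4.48], [0, 2.73], [-2.66, 2.66]. Speed limits (rad/s): [2.39, 2.39, 2.79, 3.14, 3.14, 3.14].

### API

Orientations are given as a rotation vector (axis times angle).
In Python, from plant import readout, read_camera, get_calibration, job, robot gives the robot as it stands.
- The arm moves only by the shell command python3 -m handwheel 'ROWS' [FORCE]. ROWS is JSON, a list of rows, each a list of 5 numbers: the shift along the world's x, y, z in cm, then the turn about the world's z in rad, then the closure, from 0 (fully open) to 1 (shut). In form: [[tx, ty, tz, spin, gripper], ...]. A call has 1 to 10 rows; each row shifts and turns the commanded pose from where the row before left it; what a row does not reach is not made up. A row lasts 1/8 s, in which the tool goes at most 62.5 mm and 10.7 degrees, less where a joint would pass 70% of its speed; a pose out of reach is approached as far as the arm can. A call is refused whole if a number of a shift passes 6.25 or a number of a turn 0.188, either way. A call with a gripper value outside its range is refused whole. The fingers move at their own pace and stop on an object; FORCE is the grip in N (left out, the last holds). Time passes only in rows, so rows that do not move let the fingers close. It gives the time, the measured TCP pose, the force, the opening and the grip force at its end, in the units of the state.
- readout.read_state(): the state, without advancing time (a new reading comes with each control period).
- read_camera(name): name is "scene" or "top"; returns the picture (480x640x3 uint8, red, green, blue); there is no depth.
- get_calibration(name): a dict with "fovy" (degrees; the focal length in pixels is half the picture's height over the tangent of half this angle, whatever the lens; pixels are square), "cx", "cy" (the principal point, pixels), "dist_coeffs" ([k1, k2, p1, p2, k3] as OpenCV has them; the pictures are not rectified), "pose" (4x4, takes a point from camera to world coordinates). Camera axes: x right, y down, z forward; pixel columns grow to the right and rows downward; lengths in m; the calibration is good to about 2 mm. A picture is of the moment at which its call begins. get_calibration takes no time and is no camera call.
- job.close_job(): hands the job in; it is judged then, once.
The state is a dict: "t": time; "q": joint angles; "dq": joint speeds; "joint_torque": joint torques, N m; "tool_pos": TCP position; "orientation": TCP orientation; "force": force on the tool from outside, world axes, zero at the start; "wrist_torque": the same for the moment, N m; "opening": finger opening in m; "gripper_force": force on a finger pad.
Only numpy, scipy, OpenCV 4.12 (cv2) and the standard library are available. Lean on these libraries where they do the work, as an engineer would, in place of code of your own. Each camera call takes 0.05 s, during which the arm holds its last target. There are 200 camera calls.

## Working session

There is one attempt and no reset: what is moved stays moved. The work goes in short steps, Python scripts to look and compute and a shell command to move; the robot and the scene stay as the last step left them, time stands still between calls to the robot, and variables do not carry over. Pictures are saved under pics/ and viewed, at most 14 in all, crops included, and the job is handed in when it is done.

```bash
ls; mkdir -p pics; python3 - <<'E'
from plant import readout, read_camera, get_calibration, job, robot
import cv2
print(readout.read_state())
for n in("scene","top"):
    c=get_calibration(n);print(n,c)
    cv2.imwrite(f"pics/{n}0.png",read_camera(n)[:,:,::-1])
print(robot.finger_overhang)
E
```

```text
pics
{'t': 0.0, 'q': array([-1.28742700e+00,  1.31134019e-01,  1.48926299e+00, -1.24596034e-05,
        1.52298342e+00, -8.54288303e-02]), 'dq': array([-0.00056799, -0.00142116,  0.00035232,  0.00022275, -0.00065837,
       -0.00027592]), 'joint_torque': array([-3.27478392e-04, -5.59833348e+01, -4.91770720e+01,  7.66608864e-02,
        3.54660605e-02, -1.39716312e-04]), 'tool_pos': array([ 0.2162362 , -0.55943923,  0.4037123 ]), 'orientation': array([-3.08658416e+00, -5.75704299e-01,  2.96763159e-04]), 'force': array([-0.55806409, -0.10219725,  0.6469554 ]), 'wrist_torque': array([-0.01577004, -0.02011767,  0.0241509 ]), 'gripper_force': 0.0, 'opening': 0.09285894974563444}
scene {'fovy': 52.151298744531296, 'cx': 314.10442463099184, 'cy': 229.80048934544442, 'dist_coeffs': array([-0.08660378,  0.        ,  0.        ,  0.        ,  0.        ]), 'pose': array([[-0.65016643, -0.43446595,  0.6233161 , -0.167771  ],
       [-0.7594666 ,  0.34761964, -0.54988278,  0.62454534],
       [ 0.02222843, -0.83090308, -0.55597299,  0.67191913],
       [ 0.        ,  0.        ,  0.        ,  1.        ]])}
top {'fovy': 55.14627705701391, 'cx': 316.65863090048595, 'cy': 238.28836277946476, 'dist_coeffs': array([-0.03458172,  0.        ,  0.        ,  0.        ,  0.        ]), 'pose': array([[ 0.02049332, -0.9901648 ,  0.13839687,  0.43083456],
       [-0.99977766, -0.02098336, -0.00208255,  0.00311218],
       [ 0.0049661 , -0.13832342, -0.99037466,  0.88147997],
       [ 0.        ,  0.        ,  0.        ,  1.        ]])}
0.1861
```

View pics/top0.png

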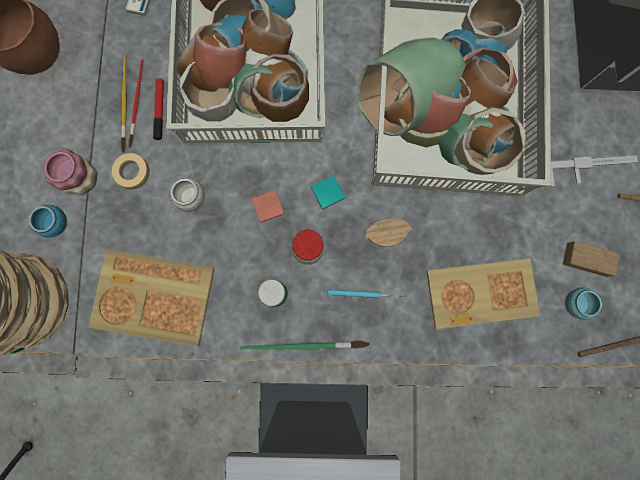

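View pics/scene0.png

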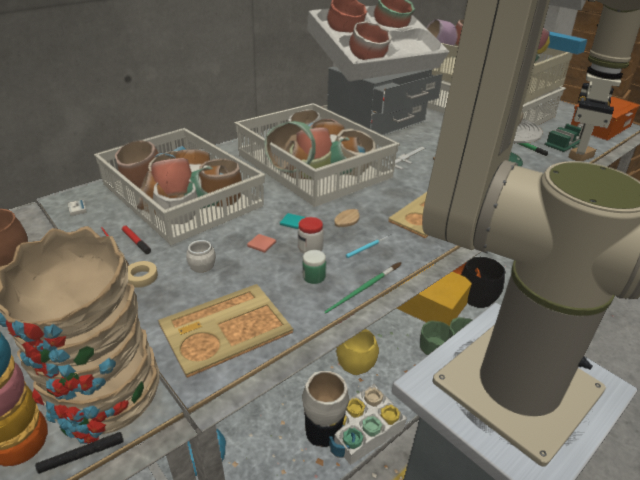

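The top view (left = +y, up = +x) shows:
- **Boards:** joining board at about (150,297), with its narrow cut-out up at (157,268), round left at (117,305) and oblong right at (170,312). Glaze board at (483,293), round (458,296), square (507,291).
- **Parts and look-alikes:**
  - slip jar: red lid at (307,245); not the pink or blue pots at (65,167) and (47,220)
  - glaze jar: white lid at (272,292); not the small white pot at (187,194)
  - tile: terracotta at (268,206); not the turquoise one at (328,192)
  - needle: (365,294); not the green brush at (305,346), or the red and yellow brushes and pen at the upper left
  - rib: (388,232); not the wood block at (592,258)

In the scene view the arm hides most of the glaze board.

```bash
cat > h.py <<'E'
import numpy as np, cv2
from plant import readout, read_camera, get_calibration
def K(c):
    f=240/np.tan(np.radians(c["fovy"]/2)); return np.array([[f,0,c["cx"]],[0,f,c["cy"]],[0,0,1.]])
def rays(n,px):
    c=get_calibration(n); u=cv2.undistortPoints(np.float64(px).reshape(-1,1,2),K(c),np.array(c["dist_coeffs"])).reshape(-1,2)
    d=np.c_[u,np.ones(len(u))]@c["pose"][:3,:3].T; return c["pose"][:3,3],d
def plane(n,px,z):
    o,d=rays(n,px); return (o+d*((z-o[2])/d[:,2])[:,None])
def proj(n,P):
    c=get_calibration(n); T=np.linalg.inv(c["pose"])
    return cv2.projectPoints(np.float64(P).reshape(-1,1,3),cv2.Rodrigues(T[:3,:3])[0],T[:3,3],K(c),np.array(c["dist_coeffs"]))[0].reshape(-1,2)
def tri(p1,p2,n1="top",n2="scene"):
    (o1,d1),(o2,d2)=rays(n1,[p1]),rays(n2,[p2]); d1,d2=d1[0],d2[0]
    s=np.linalg.lstsq(np.c_[d1,-d2],o2-o1,rcond=None)[0]; a,b=o1+s[0]*d1,o2+s[1]*d2
    return (a+b)/2,np.linalg.norm(a-b)
def blob(img,lo,hi,seed,r=60):
    """mask component nearest to seed; img RGB -> contour (float)"""
    m=cv2.inRange(cv2.cvtColor(img,cv2.COLOR_RGB2HSV),np.array(lo),np.array(hi))
    w=np.zeros_like(m); cv2.circle(w,seed,r,255,-1); m=cv2.morphologyEx(m&w,cv2.MORPH_CLOSE,np.ones((3,3)))
    cs=cv2.findContours(m,cv2.RETR_EXTERNAL,cv2.CHAIN_APPROX_NONE)[0]
    return max(cs,key=cv2.contourArea).reshape(-1,2)
E
python3 - <<'E'
from h import *
t=cv2.cvtColor(cv2.imread("pics/top0.png"),4);s=cv2.cvtColor(cv2.imread("pics/scene0.png"),4)
print({k:cv2.cvtColor(i,cv2.COLOR_RGB2HSV)[y,x].tolist() for k,i,x,y in[("tile",t,268,206),("red",t,307,245),("white",t,272,292),("rib",t,388,232),("ndl",t,350,293),("board",t,205,300),("bg",t,330,220),("gb",t,434,310),("tile_s",s,262,243),("red_s",s,311,226),("rib_s",s,347,217),("wh_s",s,314,258)]})
def crop(i,x0,y0,x1,y1,k,f): cv2.imwrite(f,cv2.resize(i[y0:y1,x0:x1,::-1],None,fx=k,fy=k,interpolation=cv2.INTER_CUBIC))
crop(t,230,170,430,320,4,"pics/c_top.png"); crop(s,150,190,400,377,3,"pics/c_scene.png")
b=[]
for i,sd in((t,(150,297)),(t,(483,293)),(s,(225,328))):
    c=blob(i,(12,60,80),(32,220,255),sd,100); r=cv2.approxPolyDP(cv2.convexHull(c),4,True).reshape(-1,2); b.append(r);print(r.tolist())
E
```

```text
{'tile': [6, 112, 169], 'red': [1, 132, 159], 'white': [42, 14, 178], 'rib': [17, 82, 164], 'ndl': [96, 139, 193], 'board': [22, 93, 157], 'bg': [80, 7, 107], 'gb': [22, 92, 169], 'tile_s': [6, 116, 189], 'red_s': [2, 171, 173], 'rib_s': [18, 92, 180], 'wh_s': [30, 18, 199]}
[[106, 249], [213, 268], [197, 346], [89, 327]]
[[530, 259], [539, 315], [434, 326], [427, 271]]
[[292, 328], [187, 377], [158, 320], [256, 284]]
```

View pics/c_top.png

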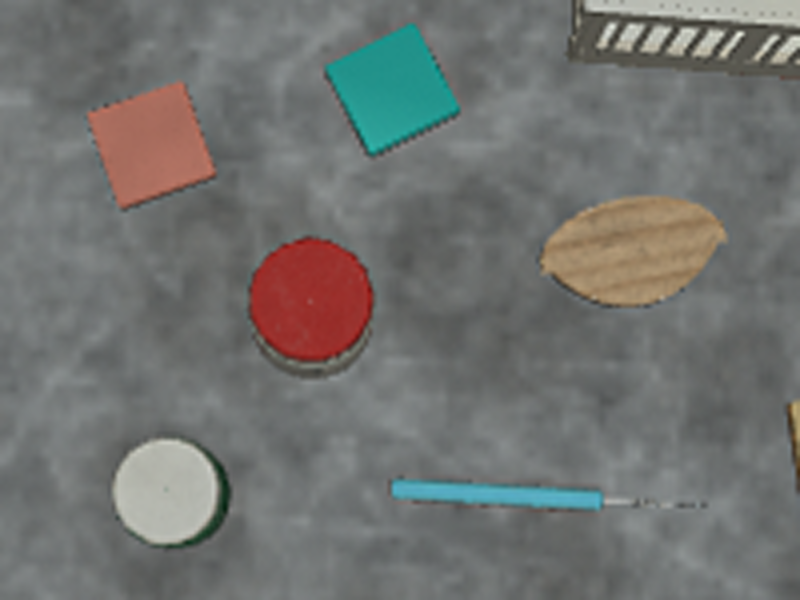

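View pics/c_scene.png

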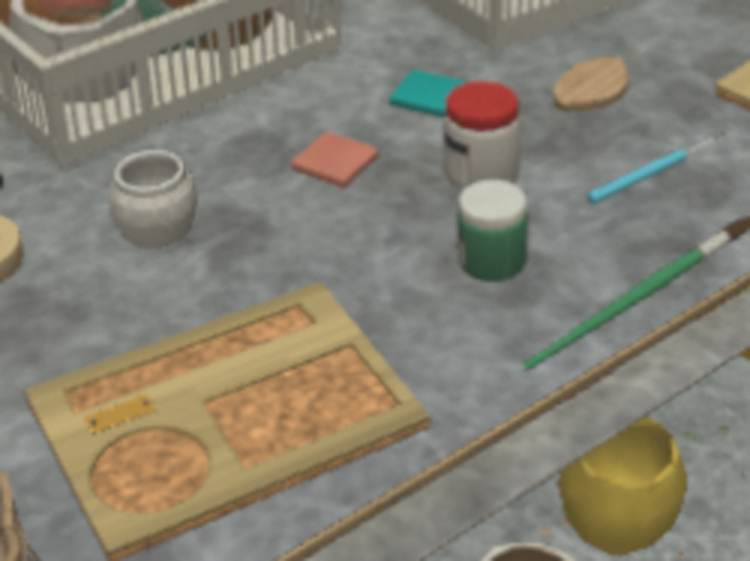

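The crops show:
- **Top crop:** red lid centre at about (307.6,244.6), white lid (271.3,292.6), terracotta tile centre (267.8,206.2), clearly distinct from the turquoise one at (328,192). The needle point is to the right and the butt at (328,292). The rib is at (388,232), with the basket base just above it.
- **Scene crop:** red lid top at (310.6,223.5), white lid top at (314.2,256.8).

```bash
python3 - <<'E'
from h import *
np.set_printoptions(precision=4,suppress=True)
t=cv2.cvtColor(cv2.imread("pics/top0.png"),4);s=cv2.cvtColor(cv2.imread("pics/scene0.png"),4)
print("red",tri((307.6,244.6),(310.6,223.5)),"white",tri((271.3,292.6),(314.2,256.8)))
print("jar base check px",proj("scene",[[*tri((307.6,244.6),(310.6,223.5))[0][:2],0]]))
R={"tile":((0,60,90),(11,255,255),(268,206),(262,243),30,.009),"rib":((12,50,110),(26,255,255),(388,232),(347,217),30,.009),"ndl":((90,90,100),(105,255,255),(353,294),(362,248),40,.01)}
for k,(lo,hi,st,ss,r,z) in R.items():
    ct,cs=blob(t,lo,hi,st,r),blob(s,lo,hi,ss,r if k!="rib" else 20)
    P=plane("top",ct,z)[:,:2].astype(np.float32); q=cv2.minAreaRect(P)
    cen=lambda c:np.array([cv2.moments(c.reshape(-1,1,2))[a] for a in("m10","m01")])/cv2.moments(c.reshape(-1,1,2))["m00"]
    w,v=np.linalg.eigh(np.cov(P.T)); print(k,"rect",q,"axis deg",np.degrees(np.arctan2(v[1,1],v[0,1])),"tri",tri(cen(ct),cen(cs)))
for n,b,dim in(("join",[[106,249],[213,268],[197,346],[89,327]],(.15,.21)),("glaze",[[427,271],[530,259],[539,315],[434,326]],(.11,.2))):
    P=plane("top",b,.012);c=P[:,:2].mean(0);x=P[[0,1]].mean(0)-P[[2,3]].mean(0);y=P[[0,3]].mean(0)-P[[1,2]].mean(0)
    print(n,c,"lens",np.linalg.norm(x),np.linalg.norm(y),"ang",np.arctan2(x[1],x[0]),np.arctan2(-y[0],y[1]))
for a,b in(((106,249),(158,320)),((213,268),(256,284)),((197,346),(292,328)),((89,327),(187,377))): print("jcorner",tri(a,b))
B=plane("top",[(375,185),(550,190)],0);print("basket base",B)
for z in(0,.05,.08,.1,.12): print(z,proj("scene",[[*B[0][:2],z]]),proj("top",[[*B[0][:2],z]]))
E
```

```text
red (array([0.5328, 0.0174, 0.0687]), np.float64(0.00023236702791246147)) white (array([0.4466, 0.0803, 0.0551]), np.float64(0.00011590883701974766))
jar base check px [[310.1124 248.1727]]
tile rect ((0.6146590709686279, 0.09789641201496124), (0.050720855593681335, 0.04985358938574791), 20.828880310058594) axis deg -137.35142689227175 tri (array([0.6151, 0.0982, 0.0066]), np.float64(0.0001480858563857835))
rib rect ((0.5670135617256165, -0.13577954471111298), (0.05252750590443611, 0.08910147845745087), 1.2537909746170044) axis deg 103.47810890398699 tri (array([ 0.5688, -0.1352,  0.0076]), np.float64(0.0006938123911870158))
ndl rect ((0.4497052729129791, -0.07122775912284851), (0.09851115196943283, 0.00913938693702221), 87.80013275146484) axis deg 87.97769998336808 tri (array([ 0.4504, -0.0703,  0.0058]), np.float64(0.0013678032262087875))
join [0.434  0.3109] lens 0.14807941547046805 0.20861602375272179 ang -0.1457369858552815 -0.14750126083166476
glaze [ 0.4554 -0.3152] lens 0.105023222287048 0.20115584524482036 ang 0.11944568319550182 0.12550799030449283
jcorner (array([0.523 , 0.4036, 0.0125]), np.float64(0.00010201224153145274))
jcorner (array([0.4921, 0.1972, 0.0128]), np.float64(0.002349121726158976))
jcorner (array([0.3463, 0.219 , 0.0134]), np.float64(0.0006376610071391543))
jcorner (array([0.3742, 0.4258, 0.0064]), np.float64(0.002928857941416082))
basket base [[ 0.6625 -0.1116  0.    ]
 [ 0.6608 -0.4609  0.    ]]
0 [[315.7305 207.7313]] [[375. 185.]]
0.05 [[316.1951 191.1968]] [[378.497  178.2177]]
0.08 [[316.4834 180.9345]] [[380.795  173.7602]]
0.1 [[316.6797 173.9458]] [[382.4203 170.6071]]
0.12 [[316.8793 166.8369]] [[384.1269 167.2961]]
```

Triangulated heights match the text: lids at 69 and 55 mm (70 and 56 given), tile top about 7 mm, rib about 8 mm, board face about 12.5 mm. Next: the cut-outs directly, and the basket rim behind the rib.

```bash
python3 - <<'E'
from h import *
np.set_printoptions(precision=4,suppress=True)
t=cv2.cvtColor(cv2.imread("pics/top0.png"),4)
hsv=cv2.cvtColor(t,cv2.COLOR_RGB2HSV)
for n,c0,yaw,cuts in(("join",(.434,.3109),-.1466,dict(round=(-26,60),oblong=(-22,-42),narrow=(52,0))),("glaze",(.4554,-.3152),.1225,dict(round=(0,50),square=(0,-46)))):
    for k,v in cuts.items():
        a=np.array(v)/1000;p=np.array([c0[0]+a[0]*np.cos(yaw)-a[1]*np.sin(yaw),c0[1]+a[0]*np.sin(yaw)+a[1]*np.cos(yaw)])
        px=proj("top",[[*p,.012]])[0]
        m=cv2.inRange(hsv,np.array((5,95,90)),np.array((18,255,255)));m=cv2.morphologyEx(m,cv2.MORPH_OPEN,np.ones((2,2)));m=cv2.morphologyEx(m,cv2.MORPH_CLOSE,np.ones((3,3)))
        cs=[c for c in cv2.findContours(m,0,1)[0] if cv2.contourArea(c)>150 and cv2.pointPolygonTest(c,tuple(map(float,px)),True)>-15]
        for c in cs:
            q=cv2.minAreaRect(plane("top",c,.012)[:,:2].astype(np.float32)); print(n,k,"pred",p,"seen rect",np.array(q[0]),np.array(q[1]),round(q[2],1))
cv2.imwrite("pics/bk.png",np.vstack([cv2.resize(t[130:280,350:500,::-1],(600,600),interpolation=2)]))
E
```

```text
join round pred [0.417  0.3741] seen rect [0.416  0.3713] [0.0671 0.0671] 1.5
join oblong pred [0.4061 0.2726] seen rect [0.405 0.27 ] [0.1059 0.0666] 81.5
join narrow pred [0.4854 0.3033] seen rect [0.4839 0.3011] [0.1651 0.0251] 81.9
glaze round pred [ 0.4493 -0.2656] seen rect [ 0.4463 -0.2677] [0.0603 0.0599] 44.8
glaze square pred [ 0.461  -0.3609] seen rect [ 0.4591 -0.3624] [0.0664 0.0658] 7.8
```

View pics/bk.png

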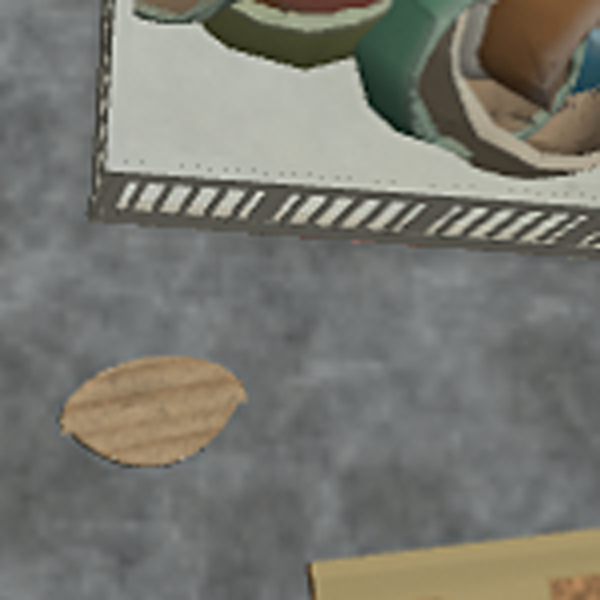

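Cut-outs seen directly agree with the board fit to within 3 mm, and their sizes match too. I'll use the mean:
- **Joining board:** round (.4165,.373), oblong (.4055,.2715), narrow (.4847,.3025), yaw -0.147
- **Glaze board:** round (.447,-.267), square (.459,-.362), yaw +0.12

The basket rim is about 7 cm high, with its front face at x≈.66. Moving to the slip jar.

```bash
python3 -m handwheel '[[2.6,4.8,0,0.138,0],[2.6,4.8,0,0.138,0],[2.6,4.8,0,0.138,0],[2.6,4.8,0,0.138,0],[2.6,4.8,0,0.138,0],[2.6,4.8,0,0.138,0],[2.6,4.8,0,0.138,0],[2.6,4.8,0,0.138,0],[2.6,4.8,0,0.138,0],[2.6,4.8,0,0.138,0]]' 20
```

```text
t: 1.35
tool_pos: [0.4767, -0.0779, 0.4045]
orientation: [-2.01, -2.415, 0.0]
force: [0.1, -0.2, 0.4]
opening: 0.0932
gripper_force: 0.0
```

```bash
python3 -m handwheel '[[2.8,4.8,-2,0,0],[2.8,4.75,-2,0,0],[0,0,-4,0,0],[0,0,-4,0,0],[0,0,-4,0,0],[0,0,-3.2,0,0],[0,0,0,0,0.35],[0,0,0,0,0.7],[0,0,0,0,0.7],[0,0,0,0,0.7]]' 20
```

```text
t: 2.6
tool_pos: [0.5331, 0.0158, 0.2143]
orientation: [2.014, 2.408, 0.003]
force: [1.8, 0.1, 1.3]
opening: 0.0574
gripper_force: 1.1
```

```bash
python3 -m handwheel '[[0,0,0,0,0.7],[0,0,0,0,0.7],[0,0,1,0,0.7],[0,0,3,0,0.7],[0,0,4,0,0.7]]' 20; python3 - <<'E'
from h import *
cv2.imwrite("pics/s1.png",read_camera("scene")[100:400,100:500,::-1])
E
```

```text
t: 3.22
tool_pos: [0.5315, 0.0159, 0.2927]
orientation: [-2.014, -2.408, 0.003]
force: [0.8, -0.5, -1.3]
opening: 0.0571
gripper_force: 19.9
```

View pics/s1.png

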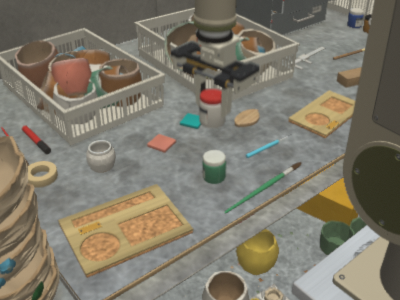

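The slip jar is held upright in the gripper, at about (210,105) in the crop. Carrying it to the round cut-out.

```bash
python3 -m handwheel '[[0,0,3,0,0.7],[-1.43,4.45,0,0,0.7],[-1.43,4.45,0,0,0.7],[-1.43,4.45,0,0,0.7],[-1.43,4.45,0,0,0.7],[-1.43,4.45,0,0,0.7],[-1.43,4.45,0,0,0.7],[-1.43,4.45,0,0,0.7],[-1.43,4.45,0,0,0.7],[0,0,0,0,0.7]]'; python3 - <<'E'
from h import *
cv2.imwrite("pics/t2.png",cv2.resize(read_camera("top")[210:360,60:260,::-1],None,fx=4,fy=4))
E
```

```text
t: 4.53
tool_pos: [0.4164, 0.3743, 0.3229]
orientation: [-2.01, -2.413, -0.0]
force: [-0.4, 0.0, -0.6]
opening: 0.057
gripper_force: 19.9
```

```bash
python3 -m handwheel '[[0,0,-4,0,0.7],[0,0,-4,0,0.7],[0,0,0,0,0.7]]'
```

```text
t: 4.95
tool_pos: [0.4167, 0.3696, 0.2392]
orientation: [-2.016, -2.408, 0.012]
force: [-0.2, -0.2, -1.0]
opening: 0.0568
gripper_force: 19.9
```

```bash
python3 -m handwheel '[[0,0,0,0,0.7],[0,0,0,0,0.7]]'; python3 - <<'E'
from h import *
s=read_camera("scene")[250:400,130:330,::-1]
cv2.imwrite("pics/s3.png",cv2.resize(s,None,fx=4,fy=4))
E
```

```text
t: 5.2
tool_pos: [0.419, 0.3722, 0.2452]
orientation: [2.015, 2.409, 0.006]
force: [-0.9, 0.2, -0.6]
opening: 0.0572
gripper_force: 19.9
```

View pics/s3.png

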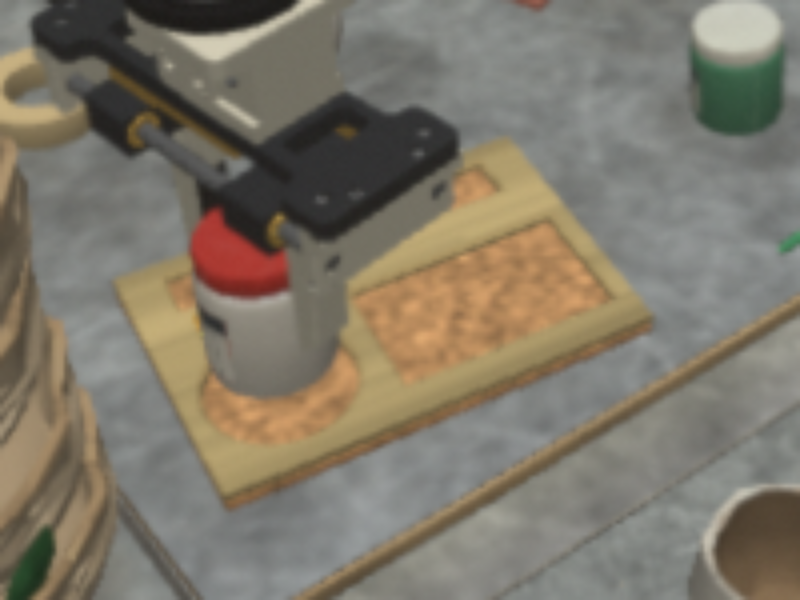

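The jar hangs above the round cut-out, its base about 3 cm up, in line with the prediction. Lowering.

```bash
python3 -m handwheel '[[0,0,-1,0,0.7],[0,0,-1,0,0.7],[0,0,-0.2,0,0.7],[0,0,0,0,0.7],[0,0,0,0,0.7]]'; python3 - <<'E'
from h import *
print(readout.read_state()["tool_pos"],proj("scene",[[.4165,.373,.007+.07]]))
s=read_camera("scene")[250:400,130:330,::-1]
cv2.imwrite("pics/s4.png",cv2.resize(s,None,fx=3,fy=3))
E
```

```text
t: 5.88
tool_pos: [0.4177, 0.3719, 0.2209]
orientation: [-2.015, -2.41, 0.001]
force: [-4.0, -1.7, 7.8]
opening: 0.0566
gripper_force: 20.1
[0.41771999 0.37188464 0.22093027] [[196.13412071 319.14772429]]
```

View pics/s4.png

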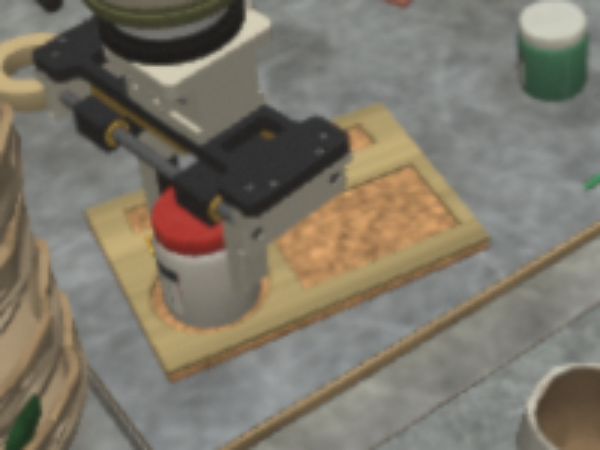

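The base sits in the cut-out with an 8 N floor reaction at the expected height. Releasing, then over to the rib.

```bash
python3 -m handwheel '[[0,0,0,0,0.2],[0,0,0,0,0],[0,0,0,0,0],[0,0,4,0,0],[0,0,5,0,0],[0,0,3,0,0],[1.3,-4.5,0,0,0],[1.3,-4.5,0,0,0],[1.3,-4.5,0,0,0],[1.3,-4.5,0,0,0]]' && python3 -m handwheel '[[1.3,-4.5,0,0,0],[1.3,-4.5,0,0,0],[1.3,-4.5,0,0,0],[1.3,-4.5,0,0,0],[1.3,-4.5,0,0,0],[1.3,-4.5,0,0,0],[0.6,-4,0,0,0],[0,0,0,0,0],[0,0,0,0,0]]'; python3 - <<'E'
from h import *
cv2.imwrite("pics/top5.png",read_camera("top")[:,:,::-1]);cv2.imwrite("pics/scene5.png",read_camera("scene")[:,:,::-1])
s=read_camera("scene")[90:390,130:530,::-1]
cv2.imwrite("pics/s5.png",cv2.resize(s,None,fx=2,fy=2,interpolation=2))
E
```

```text
t: 7.18
tool_pos: [0.4701, 0.1904, 0.3407]
orientation: [2.015, 2.41, 0.0]
force: [0.2, -0.8, 0.0]
opening: 0.0934
gripper_force: 0.0
t: 8.3
tool_pos: [0.5538, -0.1179, 0.3404]
orientation: [-2.015, -2.409, -0.0]
force: [-1.0, -0.2, -0.2]
opening: 0.0927
gripper_force: 0.0
```

View pics/s5.png

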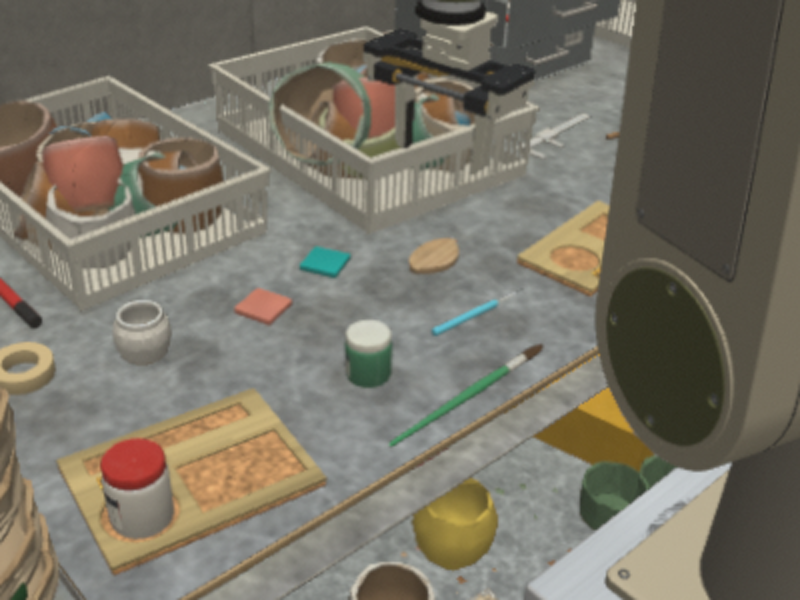

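```bash
python3 - <<'E'
from h import *
np.set_printoptions(precision=4,suppress=True)
for z in(.07,.08,.09,.1):
    P=plane("scene",[(314,172.5)],z);print(z,P,proj("top",P))
P=plane("scene",[(315,202.5)],0);print(P,proj("top",P))
E
```

```text
0.07 [[ 0.7169 -0.15    0.07  ]] [[400.8631 147.1153]]
0.08 [[ 0.7022 -0.1372  0.08  ]] [[394.8693 152.8864]]
0.09 [[ 0.6875 -0.1243  0.09  ]] [[388.6947 158.8318]]
0.1 [[ 0.6728 -0.1114  0.1   ]] [[382.3314 164.9591]]
[[ 0.6843 -0.1277  0.    ]] [[383.1725 174.471 ]]
```

```bash
python3 - <<'E'
import cv2,numpy as np
a=cv2.imread("pics/top0.png")[150:210,340:400];b=cv2.imread("pics/scene0.png")[155:215,285:345]
cv2.imwrite("pics/rim.png",np.hstack([cv2.resize(i,(400,400),interpolation=cv2.INTER_CUBIC) for i in(a,b)]))
E
```

```text
(no output)
```

View pics/rim.png

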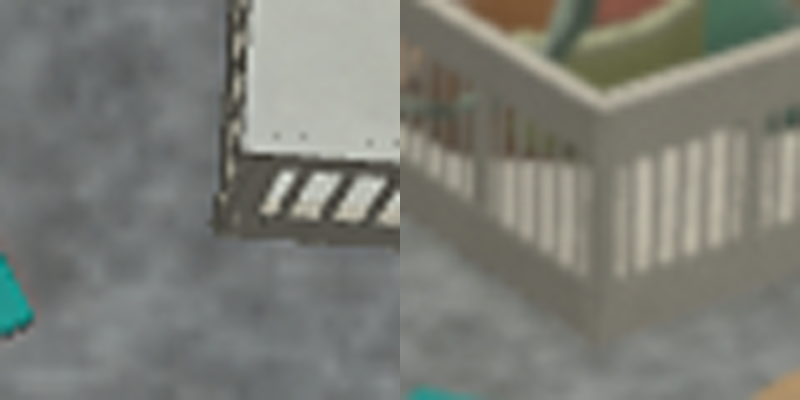

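In the rim crop the right basket's near corner shows its rim at about z .107, x .655, with the base at x≈.663. The gripper body would touch at a centred grasp, so I grip offset: the tool sits 17 mm short and the far finger draws the rib in. First, the rib's edges.

```bash
python3 - <<'E'
from h import *
np.set_printoptions(precision=4,suppress=True)
t=cv2.cvtColor(cv2.imread("pics/top0.png"),4);s=cv2.cvtColor(cv2.imread("pics/scene5.png"),4)
print("rim",tri((376,173.2),(315.75,170.75)),"base",tri((372.25,185.5),(314.7,206)))
for n,i,sd,z in(("top",t,(388,232),.009),("scene",s,(347,217),.009),("top",t,(388,232),.005)):
    P=plane(n,blob(i,(12,50,110),(26,255,255),sd,30 if n=="top" else 20),z)
    q=P[abs(P[:,1]+.1355)<.008]; print(n,"x",q[:,0].min(),q[:,0].max(),"y",P[:,1].min(),P[:,1].max(), P[P[:,1].argmin()],P[P[:,1].argmax()])
E
python3 -m handwheel '[[-0.25,-1.7,-4,-0.11,0],[0,0,-5,0,0],[0,0,-3.6,0,0],[0,0,0,0,0]]'
```

```text
rim (array([ 0.6521, -0.0983,  0.1174]), np.float64(0.000998722235732067)) base (array([ 0.659 , -0.1049,  0.0095]), np.float64(0.0002851300193226499))
top x 0.5406201262033528 0.5934513839177112 y -0.18013048717759178 -0.0913982304232624 [ 0.5766 -0.1801  0.009 ] [ 0.563  -0.0914  0.009 ]
scene x 0.5364254024078697 0.5947764075319513 y -0.1804778175356594 -0.0903676046789984 [ 0.5744 -0.1805  0.009 ] [ 0.5611 -0.0904  0.009 ]
top x 0.5411234526682271 0.5941543475437596 y -0.18097058745566277 -0.0918315259137709 [ 0.5773 -0.181   0.005 ] [ 0.5636 -0.0918  0.005 ]
t: 8.95
tool_pos: [0.5496, -0.1336, 0.2114]
orientation: [-2.139, -2.292, 0.004]
force: [-0.2, -0.1, 0.2]
opening: 0.0931
gripper_force: 0.0
```

```bash
python3 -m handwheel '[[-0.1,0,-1.2,0,0],[0,0,-1.3,0,0],[0,0,0,0,0.2],[0,0,0,0,0.4],[0,0,0,0,0.6],[0,0,0,0,0.7],[0,0,0,0,0.7],[0,0,0,0,0.7],[0,0,0,0,0.7]]' 15
```

```text
t: 10.07
tool_pos: [0.5507, -0.1353, 0.1902]
orientation: [2.144, 2.295, 0.0]
force: [0.2, -0.7, 3.5]
opening: 0.0513
gripper_force: 15.0
```

Rib gripped at 51 mm. Lifting away and carrying it.

```bash
python3 -m handwheel '[[0,0,1,0,0.7],[-0.8,0,4,0,0.7],[-0.8,0,5,0,0.7],[-1.4,4.5,0,-0.03,0.7],[-1.4,4.5,0,-0.03,0.7],[-1.4,4.5,0,-0.03,0.7],[-1.4,4.5,0,-0.03,0.7],[-1.4,4.5,0,-0.03,0.7],[-1.4,4.5,0,-0.03,0.7],[-1.4,4.5,0,-0.03,0.7]]' && python3 -m handwheel '[[-1.4,4.5,0,-0.007,0.7],[-1.6,4.7,0,0,0.7],[0,0,-4,0,0.7],[0,0,-2,0,0.7],[0,0,0,0,0.7],[0,0,0,0,0.7]]';  python3 - <<'E'
from h import *
cv2.imwrite("pics/s7.png",cv2.resize(read_camera("scene")[250:400,130:330,::-1],None,fx=4,fy=4))
E
```

```text
t: 11.32
tool_pos: [0.4356, 0.1812, 0.2901]
orientation: [2.375, 2.057, 0.0]
force: [0.3, 0.4, 0.4]
opening: 0.0513
gripper_force: 15.0
t: 12.08
tool_pos: [0.4068, 0.2719, 0.2308]
orientation: [2.381, 2.049, 0.002]
force: [0.4, -0.3, 0.7]
opening: 0.0513
gripper_force: 15.0
```

View pics/s7.png

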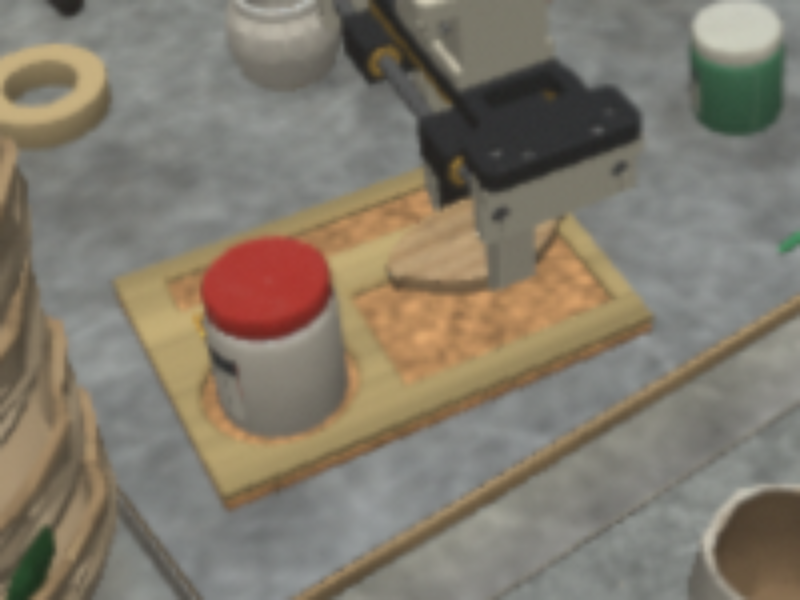

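The jar is seated in its round. The rib is held level above the oblong, lined up with it. Lowering and releasing just above the face.

```bash
python3 -m handwheel '[[0,0,-1.5,0,0.7],[0,0,-1.5,0,0.7],[0,0,0,0,0.7],[0,0,0,0,0.3],[0,0,0,0,0.25],[0,0,0,0,0.25],[0,0,2,0,0.25],[0,0,4,0,0],[0,0,4,0,0],[0,0,0,0,0]]'; python3 - <<'E'
from h import *
cv2.imwrite("pics/s8.png",cv2.resize(read_camera("scene")[250:400,130:330,::-1],None,fx=4,fy=4))
E
```

```text
t: 13.38
tool_pos: [0.4078, 0.2726, 0.304]
orientation: [2.379, 2.049, 0.011]
force: [0.7, 0.2, -0.3]
opening: 0.0915
gripper_force: 0.0
```

View pics/s8.png

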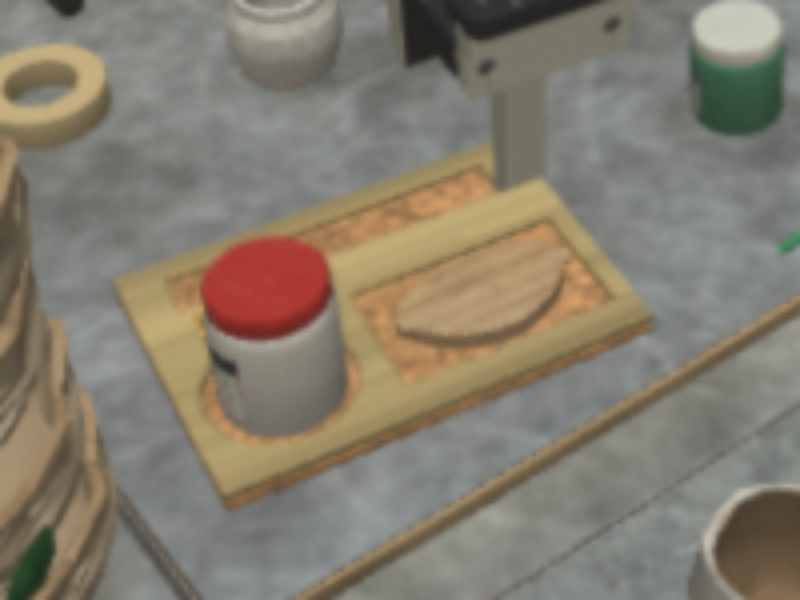

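The rib lies flat inside the oblong. Next, the needle.

```bash
python3 -m handwheel '[[0.55,-4.34,0,0.014,0.4],[0.55,-4.34,0,0.014,0.4],[0.55,-4.34,0,0.014,0.4],[0.55,-4.34,0,0.014,0.4],[0.55,-4.34,0,0.014,0.4],[0.55,-4.34,0,0.014,0.4],[0.55,-4.34,0,0.014,0.4],[0.55,-4.34,0,0.014,0.4],[0,0,-4,0,0.4],[0,0,-4,0,0.4]]' && python3 - <<'E'
from h import *
np.set_printoptions(precision=4,suppress=True)
s=read_camera("scene");print(readout.read_state()["tool_pos"])
b=blob(s,(90,90,100),(105,255,255),(362,248),40);P=plane("scene",b,.006)[:,:2].astype(np.float32);print(cv2.minAreaRect(P))
E
```

```text
t: 14.68
tool_pos: [0.4499, -0.076, 0.2178]
orientation: [-2.264, -2.178, 0.0]
force: [1.1, 0.5, -0.4]
opening: 0.0558
gripper_force: 0.0
[ 0.4471 -0.0749  0.212 ]
((0.45150598883628845, -0.06274927407503128), (0.07967336475849152, 0.011235371232032776), 88.71842956542969)
```

```bash
python3 -m handwheel '[[0,0,-1.6,0,0.4],[0,0,-1.5,0,0.4],[0,0,0,0,0.6],[0,0,0,0,0.8],[0,0,0,0,0.98],[0,0,0,0,0.98],[0,0,0,0,0.98],[0,0,0,0,0.98],[0,0,3,0,0.98],[0,0,4,0,0.98]]' 12
```

```text
t: 15.98
tool_pos: [0.4496, -0.0752, 0.2583]
orientation: [-2.26, -2.178, 0.003]
force: [-0.1, 0.8, -1.2]
opening: 0.0091
gripper_force: 12.0
```

```bash
python3 -m handwheel '[[0,0,3,0,0.98],[0.42,4.42,0,-0.0125,0.98],[0.42,4.42,0,-0.0125,0.98],[0.42,4.42,0,-0.0125,0.98],[0.42,4.42,0,-0.0125,0.98],[0.42,4.42,0,-0.0125,0.98],[0.42,4.42,0,-0.0125,0.98],[0.42,4.42,0,-0.0125,0.98],[0.42,4.42,0,-0.0125,0.98],[0.39,4.44,0,-0.0125,0.98]]' && python3 -m handwheel '[[0,0,-4,0,0.98],[0,0,-3,0,0.98],[0,0,0,0,0.98],[0,0,0,0,0.98]]' && python3 - <<'E'
from h import *
cv2.imwrite("pics/s9.png",cv2.resize(read_camera("scene")[250:400,130:330,::-1],None,fx=4,fy=4))
E
```

```text
t: 17.23
tool_pos: [0.4878, 0.3241, 0.2885]
orientation: [2.381, 2.049, -0.0]
force: [0.4, -0.5, 0.3]
opening: 0.0096
gripper_force: 12.0
t: 17.73
tool_pos: [0.4883, 0.3228, 0.2199]
orientation: [2.381, 2.049, 0.002]
force: [0.6, 0.5, 0.6]
opening: 0.0098
gripper_force: 12.0
```

View pics/s9.png

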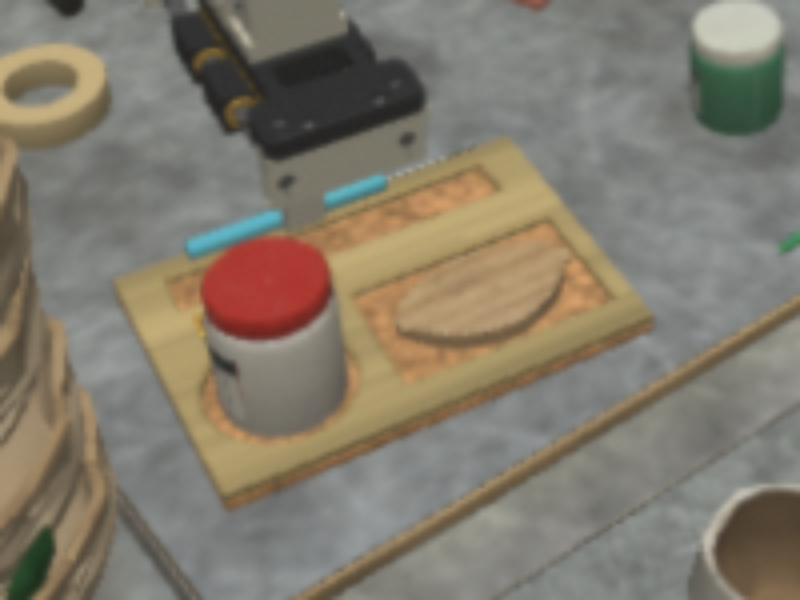

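The needle is level, parallel to and over the narrow slot, with both ends inside its length. Lowering, releasing to a part opening, then checking by colour.

```bash
python3 -m handwheel '[[0,0,-1,0,0.98],[0,0,-0.95,0,0.98],[0,0,0,0,0.98],[0,0,0,0,0.8],[0,0,0,0,0.65],[0,0,0,0,0.65],[0,0,2,0,0.65],[0,0,5,0,0.3],[0,0,5,0,0]]' && python3 -m handwheel '[[-0.5,-5,0,0,0],[-0.5,-5,0,0,0],[-0.5,-5,0,0,0],[-0.5,-5,0,0,0],[-0.5,-5,0,0,0]]' && python3 - <<'E'
from h import *
np.set_printoptions(precision=4,suppress=True)
t=read_camera("top");s=read_camera("scene");cv2.imwrite("pics/t10.png",t[:,:,::-1]);cv2.imwrite("pics/s10.png",s[:,:,::-1])
pt=proj("top",[[.4884,.328,.017]])[0].astype(int);ps=proj("scene",[[.4884,.328,.017]])[0].astype(int)
C=[]
for n,i,p in(("top",t,pt),("scene",s,ps)):
    b=blob(i,(90,90,100),(105,255,255),tuple(map(int,p)),50);C.append(b.mean(0));print(n,cv2.minAreaRect(plane(n,b,.015)[:,:2].astype(np.float32)))
print(tri(*C))
# white glaze lid in top
hsv=cv2.cvtColor(t,cv2.COLOR_RGB2HSV);print("lid px",cv2.minEnclosingCircle(blob(t,(0,0,140),(90,40,255),(271,292),28)))
E
```

```text
t: 18.9
tool_pos: [0.4877, 0.3226, 0.3218]
orientation: [2.381, 2.049, 0.0]
force: [-0.3, 0.3, -0.5]
opening: 0.0483
gripper_force: 0.0
t: 19.52
tool_pos: [0.4627, 0.0712, 0.3211]
orientation: [2.38, 2.049, 0.003]
force: [1.1, -0.3, -0.1]
opening: 0.0925
gripper_force: 0.0Traceback (most recent call last):
  File "<stdin>", line 7, in <module>
  File "h.py", line 22, in blob
    return max(cs,key=cv2.contourArea).reshape(-1,2)
           ~~~^^^^^^^^^^^^^^^^^^^^^^^^
ValueError: max() iterable argument is empty
```

```bash
python3 - <<'E'
from h import *
np.set_printoptions(precision=4,suppress=True)
for n,f in(("top","pics/t10.png"),("scene","pics/s10.png")):
    i=cv2.cvtColor(cv2.imread(f),4);m=cv2.inRange(cv2.cvtColor(i,cv2.COLOR_RGB2HSV),np.array((88,60,60)),np.array((108,255,255)))
    m=cv2.morphologyEx(m,cv2.MORPH_CLOSE,np.ones((3,3)))
    pr=proj(n,[[.4884,.328,.017]])[0];print(n,pr)
    for c in cv2.findContours(m,0,1)[0]:
        if cv2.contourArea(c)>20: 
            r=cv2.minAreaRect(c)
            if np.hypot(*(np.array(r[0])-pr))<90: print(r,cv2.minAreaRect(plane(n,c.reshape(-1,2),.015)[:,:2].astype(np.float32)))
t=cv2.imread("pics/t10.png");s=cv2.imread("pics/s10.png")
cv2.imwrite("pics/v.png",np.hstack([cv2.resize(t[230:360,70:230],(400,325),interpolation=2),cv2.resize(s[260:390,130:290],(400,325),interpolation=2)]))
E
```

```text
top [143.0024 267.817 ]
scene [201.7644 310.9521]
((217.0616455078125, 307.1643981933594), (3.8623580932617188, 20.833324432373047), 69.44395446777344) ((0.4811488687992096, 0.2982292175292969), (0.04033339396119118, 0.010910783894360065), 81.65032196044922)
```

```bash
python3 -m handwheel '[[-1.6,0.8,-2,0,0],[0,0,-3,0,0],[0,0,-3.5,0,0],[0,0,-3.1,0,0],[0,0,0,0,0.3],[0,0,0,0,0.6],[0,0,0,0,0.75],[0,0,0,0,0.75],[0,0,0,0,0.75],[0,0,0,0,0.75]]' 20 && python3 -m handwheel '[[0,0,0,0,0.75],[0,0,2,0,0.75],[0,0,4,0,0.75],[0,0,4,0,0.75],[0,0,0,0,0.75]]'
```

```text
t: 20.88
tool_pos: [0.4474, 0.0806, 0.204]
orientation: [2.381, 2.049, 0.002]
force: [0.9, 0.1, 4.7]
opening: 0.0482
gripper_force: 19.9
t: 21.5
tool_pos: [0.4482, 0.0807, 0.3065]
orientation: [2.379, 2.047, 0.007]
force: [-1.0, -0.4, -2.0]
opening: 0.0484
gripper_force: 19.8
```

```bash
python3 -m handwheel '[[0,-4.34,0,0,0.75],[0,-4.34,0,0,0.75],[0,-4.34,0,0,0.75],[0,-4.34,0,0,0.75],[0,-4.34,0,0,0.75],[0,-4.34,0,0,0.75],[0,-4.34,0,0,0.75],[0,-4.34,0,0,0.75],[0,0,0,0,0.75]]' && python3 - <<'E'
from h import *
np.set_printoptions(precision=4,suppress=True)
t=read_camera("top");s=read_camera("scene");C=[]
cv2.imwrite("pics/t11.png",t[:,:,::-1]);cv2.imwrite("pics/s11.png",s[:,:,::-1])
for n,i in(("top",t),("scene",s)):
    m=cv2.inRange(cv2.cvtColor(i,cv2.COLOR_RGB2HSV),np.array((88,60,60)),np.array((108,255,255)));m=cv2.morphologyEx(m,cv2.MORPH_CLOSE,np.ones((3,3)))
    pr=proj(n,[[.4884,.328,.017]])[0]
    for c in cv2.findContours(m,0,1)[0]:
        r=cv2.minAreaRect(c)
        if cv2.contourArea(c)>20 and np.hypot(*(np.array(r[0])-pr))<60: print(n,r,cv2.minAreaRect(plane(n,c.reshape(-1,2),.015)[:,:2].astype(np.float32)));P=c.reshape(-1,2);C.append(P[P[:,0].argmax()])
if len(C)==2: print("ferrule end",C,tri(*C))
cv2.imwrite("pics/v.png",np.vstack([cv2.resize(t[240:360,70:230],(800,600),interpolation=2)]))
E
```

```text
t: 22.62
tool_pos: [0.446, -0.2687, 0.3014]
orientation: [-2.383, -2.044, 0.002]
force: [-0.6, 0.8, -1.3]
opening: 0.0482
gripper_force: 19.8
top ((144.27259826660156, 268.766845703125), (51.787811279296875, 4.744691848754883), 10.175511360168457) ((0.48682084679603577, 0.3264637589454651), (0.09961028397083282, 0.008901674300432205), 81.29251861572266)
scene ((217.0616455078125, 307.1643981933594), (3.8623580932617188, 20.833324432373047), 69.44395446777344) ((0.4811488687992096, 0.2982292175292969), (0.04033339396119118, 0.010910783894360065), 81.65032196044922)
ferrule end [array([170, 272], dtype=int32), array([227, 304], dtype=int32)] (array([0.4813, 0.2772, 0.0113]), np.float64(0.002110629980846105))
```

The needle handle's centre is 1.5 mm off the slot axis, at the right angle and triangulated low (11 mm), so it is seated. Lowering the glaze jar.

```bash
python3 -m handwheel '[[0,0,-3.5,0,0.75],[0,0,-3.5,0,0.75],[0,0,-1.2,0,0.75],[0,0,-0.6,0,0.75],[0,0,-0.4,0,0.75],[0,0,0,0,0.75]]'
```

```text
t: 23.48
tool_pos: [0.4473, -0.2667, 0.2121]
orientation: [2.38, 2.049, 0.0]
force: [-0.3, -0.5, -1.5]
opening: 0.0483
gripper_force: 19.8
```

```bash
python3 -m handwheel '[[0,0,-0.15,0,0.75],[0,0,0,0,0.75]]'
```

```text
t: 23.72
tool_pos: [0.4474, -0.267, 0.211]
orientation: [2.38, 2.048, 0.001]
force: [-1.2, 1.4, 5.4]
opening: 0.0482
gripper_force: 20.0
```

```bash
python3 -m handwheel '[[0,0,0,0,0.4],[0,0,0,0,0.1],[0,0,0,0,0],[0,0,4,0,0],[0,0,5,0,0],[0,0,2,0,0],[1.87,4.06,0,-0.118,0],[1.87,4.06,0,-0.118,0],[1.87,4.06,0,-0.118,0]]' && python3 -m handwheel '[[1.87,4.06,0,-0.118,0],[1.87,4.06,0,-0.118,0],[1.87,4.06,0,-0.118,0],[1.87,4.06,0,-0.118,0],[1.87,4.06,0,-0.118,0],[1.87,4.06,0,-0.118,0],[0,0,0,0,0],[0,0,0,0,0]]' && python3 - <<'E'
from h import *
np.set_printoptions(precision=4,suppress=True)
t=read_camera("top");s=read_camera("scene")
cv2.imwrite("pics/t12.png",t[:,:,::-1]);cv2.imwrite("pics/s12.png",s[:,:,::-1])
print("tile",cv2.minAreaRect(plane("scene",blob(s,(0,60,90),(11,255,255),(262,243),30),.009)[:,:2].astype(np.float32)))
# glaze jar lid seen from above
b=blob(t,(0,0,140),(90,40,255),tuple(map(int,proj("top",[[.447,-.267,.063]])[0])),24)
(c,r)=cv2.minEnclosingCircle(b);print("lid",c,r,plane("top",[c],.063),"pot",cv2.minEnclosingCircle(blob(t,(0,0,120),(90,40,255),(187,194),24)))
E
```

```text
t: 24.85
tool_pos: [0.5034, -0.1436, 0.3198]
orientation: [2.708, 1.592, 0.0]
force: [-0.5, 0.2, -0.4]
opening: 0.093
gripper_force: 0.0
t: 25.85
tool_pos: [0.615, 0.0987, 0.3193]
orientation: [3.09, 0.564, -0.002]
force: [0.1, -0.1, -0.3]
opening: 0.0933
gripper_force: 0.0
tile ((0.6129637956619263, 0.09954507648944855), (0.054713062942028046, 0.057596635073423386), 20.634292602539062)
lid (466.4189147949219, 296.4189147949219) 13.32046890258789 [[ 0.4466 -0.2668  0.063 ]] pot ((184.5, 195.0), 23.585052490234375)
```

```bash
python3 -m handwheel '[[0,0,-5,0,0],[0,0,-5,0,0],[0,0,-2,0,0],[0,0,-1,0,0.1],[0,0,0,0,0.3],[0,0,0,0,0.6],[0,0,0,0,0.7],[0,0,0,0,0.7],[0,0,0,0,0.7],[0,0,0,0,0.7]]' 20 && python3 -m handwheel '[[0,0,1,0,0.7],[0,0,4,0,0.7],[0,0,4,0,0.7],[0,0,3,0,0.7]]'
```

```text
t: 27.2
tool_pos: [0.6157, 0.0989, 0.1907]
orientation: [3.091, 0.561, 0.002]
force: [-0.4, 0.1, 6.0]
opening: 0.0492
gripper_force: 20.0
t: 27.7
tool_pos: [0.6154, 0.0989, 0.3122]
orientation: [3.091, 0.561, 0.003]
force: [0.4, 0.1, -1.4]
opening: 0.0497
gripper_force: 20.0
```

```bash
python3 -m handwheel '[[-1.56,-4.6,0,-0.024,0.7],[-1.56,-4.6,0,-0.024,0.7],[-1.56,-4.6,0,-0.024,0.7],[-1.56,-4.6,0,-0.024,0.7],[-1.56,-4.6,0,-0.024,0.7],[-1.56,-4.6,0,-0.024,0.7],[-1.56,-4.6,0,-0.024,0.7],[-1.56,-4.6,0,-0.024,0.7],[-1.56,-4.6,0,-0.024,0.7],[-1.56,-4.6,0,-0.024,0.7]]' && python3 -m handwheel '[[0,0,-4,0,0.7],[0,0,-4,0,0.7],[0,0,-2,0,0.7],[0,0,-0.9,0,0.7],[0,0,0,0,0.7],[0,0,0,0,0.7]]'
```

```text
t: 28.95
tool_pos: [0.4584, -0.3625, 0.3102]
orientation: [3.136, 0.186, 0.0]
force: [0.8, 0.5, 0.2]
opening: 0.0493
gripper_force: 20.0
t: 29.7
tool_pos: [0.46, -0.3616, 0.2025]
orientation: [3.134, 0.188, 0.003]
force: [1.2, 0.2, 0.1]
opening: 0.0496
gripper_force: 20.0
```

```bash
python3 -m handwheel '[[0,0,-0.1,0,0.7],[0,0,0,0,0.7],[0,0,0,0,0.4],[0,0,0,0,0.28],[0,0,0,0,0.28],[0,0,3,0,0.28],[0,0,5,0,0],[0,0,6,0,0]]' && python3 -m handwheel '[[-1,6,0,0,0],[-1,6,0,0,0],[-1,6,0,0,0],[-1,6,0,0,0],[-1,6,0,0,0],[-1,6,0,0,0],[0,0,0,0,0]]' && python3 - <<'E'
from h import *
np.set_printoptions(precision=4,suppress=True)
t=read_camera("top");s=read_camera("scene")
cv2.imwrite("pics/t13.png",t[:,:,::-1]);cv2.imwrite("pics/s13.png",s[:,:,::-1])
print(cv2.minAreaRect(plane("top",blob(t,(0,85,90),(9,255,255),tuple(map(int,proj("top",[[.459,-.362,.016]])[0])),30),.016)[:,:2].astype(np.float32)))
cv2.imwrite("pics/v13.png",np.vstack([np.hstack([cv2.resize(t[240:350,80:220],(400,300),interpolation=2),cv2.resize(t[240:350,415:555],(400,300),interpolation=2)]),np.hstack([cv2.resize(s[260:380,140:300],(400,300),interpolation=2),cv2.resize(s[170:290,340:500],(400,300),interpolation=2)])]))
E
```

```text
t: 30.7
tool_pos: [0.4587, -0.3607, 0.3398]
orientation: [-3.134, -0.187, 0.003]
force: [0.1, -0.0, 0.2]
opening: 0.0823
gripper_force: 0.0
t: 31.58
tool_pos: [0.3985, 0.0023, 0.3399]
orientation: [-3.135, -0.197, -0.001]
force: [0.6, 0.1, -0.0]
opening: 0.0928
gripper_force: 0.0
((0.45820748805999756, -0.3611012101173401), (0.049489397555589676, 0.04947744309902191), 6.805941104888916)
```

View pics/v13.png

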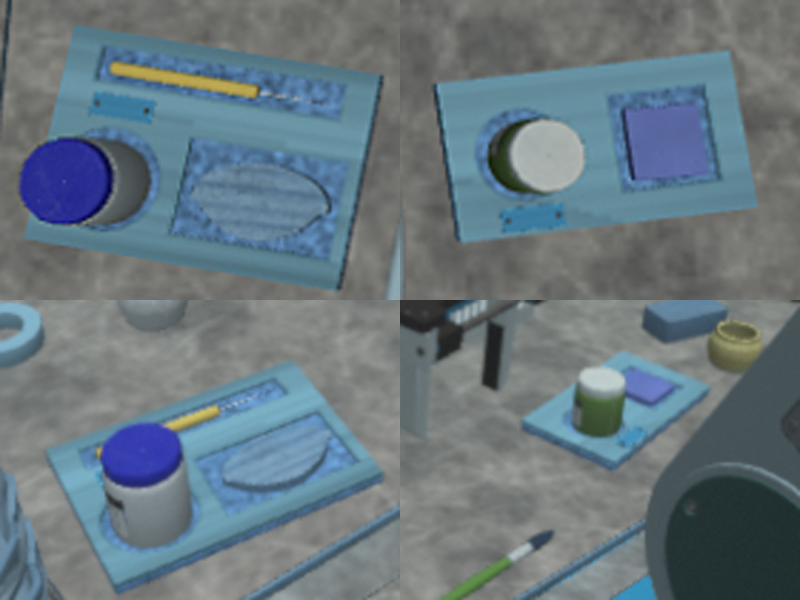

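The picture (red and blue swapped) shows all five parts inside their cut-outs, with the robot clear. A last numeric check of the slip jar and pot, then handing in.

```bash
python3 - <<'E'
from h import *
from plant import job
np.set_printoptions(precision=4,suppress=True)
t=cv2.cvtColor(cv2.imread("pics/t13.png"),4);s=cv2.cvtColor(cv2.imread("pics/s13.png"),4);t0=cv2.cvtColor(cv2.imread("pics/top0.png"),4)
p=proj("top",[[.4165,.373,.077]])[0]; c,r=cv2.minEnclosingCircle(blob(t,(0,100,60),(6,255,255),tuple(map(int,p)),30))
L=plane("top",[c],.077)[0]; print("lid",p,c,r,L)
print("pot change",np.abs(t[170:215,165:210].astype(int)-t0[170:215,165:210]).mean())
if np.hypot(*(L[:2]-(.4165,.373)))<.006: print(job.close_job())
E
```

```text
lid [101.9384 305.851 ] (102.38372039794922, 305.60174560546875) 16.66132926940918 [0.4169 0.3722 0.077 ]
pot change 3.7362962962962962
the job is handed in; nothing more can be done
None
```

I placed all five parts in their cut-outs, left the little white pot untouched, and handed the job in at about 32 s; the handover gave no verdict back.

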